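# Cull the spoiled wax pulls for remelting

### The job

Six red wax drawer-pull patterns lie on the wire rack; one came out bent and one has a leg snapped off short. Put these two spoiled ones back in the cold wax pot for remelting, then close the pot with its lid so that it sits fully home on the rim. Leave the four sound patterns lying where they are on the rack and do not disturb the tub, the bottle or the spatula.

Things in the scene. Friction and masses are not known exactly. Their poses are not given: they have to be found in the camera images.
- pull_a: Sound wax drawer-pull pattern, a squared U: straight bar 120 mm long, 16 mm wide, with two equal legs 16 mm wide standing 32 mm out from the bar's inner face at its ends (88 mm clear between them). Red wax, 18 mm thick, about 55 g, lying on its side on the rack. Origin: underside of the bar, mid-length; x along the bar, legs towards +y, z up.
- pull_b: Sound wax drawer-pull pattern, a squared U: straight bar 120 mm long, 16 mm wide, with two equal legs 16 mm wide standing 32 mm out from the bar's inner face at its ends (88 mm clear between them). Red wax, 18 mm thick, about 55 g, lying on its side on the rack. Origin: underside of the bar, mid-length; x along the bar, legs towards +y, z up.
- pull_c: Sound wax drawer-pull pattern, a squared U: straight bar 120 mm long, 16 mm wide, with two equal legs 16 mm wide standing 32 mm out from the bar's inner face at its ends (88 mm clear between them). Red wax, 18 mm thick, about 55 g, lying on its side on the rack. Origin: underside of the bar, mid-length; x along the bar, legs towards +y, z up.
- pull_d: Sound wax drawer-pull pattern, a squared U: straight bar 120 mm long, 16 mm wide, with two equal legs 16 mm wide standing 32 mm out from the bar's inner face at its ends (88 mm clear between them). Red wax, 18 mm thick, about 55 g, lying on its side on the rack. Origin: underside of the bar, mid-length; x along the bar, legs towards +y, z up.
- pull_bent: Spoiled pattern, bent: like the sound ones in wax, width, thickness and legs but its bar is straight for only 74 mm, then kinked 40 degrees, so its legs splay apart. Lies on its side on the rack. Origin: underside of the bar's straight part, on its centreline; x along it towards the kink (20 mm away), leg towards +y, kinked end leaning to -y, z up; spans x -52 to 80, y -36 to 40 mm.
- pull_snapped: Spoiled pattern, leg snapped: like the sound ones (bar 120 by 16 mm) but the leg at its +x end is only a stump about 6 mm long; the leg at its -x end is whole, 32 mm. Red wax, 18 mm thick, about 55 g, lying on its side on the rack. Origin: underside of the bar, mid-length; x along the bar, legs towards +y, z up.
- rack: Wire-mesh cooling rack, 330 mm (x) by 370 mm (y), fixed; its mesh top is 20 mm above the bench. Origin: bench level under its centre. The six patterns lie on it in two rows of three.
- pot_rim (a point): Centre of the wax pot's open mouth, level with the rim's top edge, 165 mm above the bench. Aluminium pot, 200 mm outside and 192 mm inside diameter, standing immovably on its cold hotplate (220 mm diameter) left or right of the rack; two loop handles at its +x and -x sides reach 126 mm from its axis, 30 mm below the rim.
- pot_wax (a point): Centre of the flat, hard surface of the set wax in the pot, 60 mm below the rim: what is put in the pot comes to lie on it.
- lid: The pot's loose aluminium lid, right way up on the bench, across the rack from the pot. Flange 208 mm diameter; below it a lip, 184 mm diameter, 10 mm deep, lower edge bevelled, goes inside the rim (4 mm play all round). Dome top 22 mm above the origin; on it a stem and round wooden knob. Origin: centre of the lip's underside; z up. About 0.3 kg.
- lid_seat (a point): Centre of the lid at the level of the flange's underside, 10 mm above the lid's origin: it comes down to point pot_rim when the lid is fully home.
- lid_knob (a point): Centre of the lid's round wooden knob (36 mm diameter, 34 to 63 mm above the lid's origin; full width from 40 to 58 mm), 49 mm above the lid's origin: take the lid here from above, a finger on either side.
- tub: Bystander: white plastic tub with lid, 124 mm diameter, 88 mm high, standing off a far corner of the rack. Origin: centre of its underside.
- bottle: Bystander: water bottle with a paper label, 64 mm diameter, 200 mm high, standing off the other far corner of the rack. Origin: centre of its underside.
- spatula: Bystander: wax spatula, 200 mm long, lying crosswise beyond the rack. Origin: underside, in the middle; x along the tool.
Not all that is in view belongs to the job. What is shaped like the pull_d but purple or yellow is not meant.

How it is judged (in metres and radians):
On the way, in this order (a step that is already met when the one before it is completed fails the run):
1. one of the two spoiled patterns lies in the pot (((horizontal distance between pull_bent and pot_rim below 0.095 m and z of pull_bent in the frame of pot_rim between -0.08 and -0.008 m) or (horizontal distance between pull_snapped and pot_rim below 0.095 m and z of pull_snapped in the frame of pot_rim between -0.08 and -0.008 m))), for 0.2 s.
2. both spoiled patterns lie in the pot (horizontal distance between each of pull_bent, pull_snapped and pot_rim below 0.095 m and z of pull_bent in the frame of pot_rim between -0.08 and -0.008 m and z of pull_snapped in the frame of pot_rim between -0.08 and -0.008 m), for 0.2 s.
3. the lid sits fully home on the pot (horizontal distance between lid_seat and pot_rim below 0.012 m and z of lid_seat in the frame of pot_rim between -0.005 and 0.004 m and angle between lid's own z axis and vertical below 0.05 rad), for 0.2 s.
At the end, for the whole second after the job is handed in: Both spoiled patterns lie in the pot, over 8 mm below its rim and within 95 mm of its axis; the lid is home on it: within 4 mm of the rim's height, centred within 12 mm, level within 0.05 rad; each sound pattern is within 25 mm of its start; all at rest (all of step 2 and all of step 3 and distance of each of pull_a, pull_b, pull_c, pull_d from where it was at the start of the episode below 0.025 m and linear speed of each of pull_a, pull_b, pull_c, pull_d, pull_bent, pull_snapped, lid below 0.02 m/s); the robot touches nothing.
It fails at once if a sound pattern is taken or knocked (moved more than 25 mm) (distance of any of pull_a, pull_b, pull_c, pull_d from where it was at the start of the episode above 0.025 m).
It fails at once if the tub, bottle or spatula is moved more than 30 mm (distance of any of tub, bottle, spatula from where it was at the start of the episode above 0.03 m).
It also fails if it takes over 72 s, if anything falls off the work surface, if the arm or the gripper's body presses on something with over 40 N, if the wrist force passes 120 N, or if a joint passes its speed limit or range.

### The arm

A 6-joint arm with a two-finger parallel gripper is mounted at the origin on the work surface. World frame = base frame: x ahead of the robot, y to its left, z up, the work surface at z = 0. Lengths are in mm, angles in rad, forces in N, time in s.
With the tool pointing down it reaches from about 325 to 1000 mm from the base axis. Payload 5.1 kg.
Tool frame: the origin (TCP) lies at the very end of the fingers, on their centre line; the grasp point (between the pads) lies 19 mm behind it; z points along the fingers, y is the line along which they close (so a half turn about z gives the same grasp; the last joint's range is limited). The gripper opens to 85 mm and grips with 20 to 120 N. Pads are 22 mm wide; open, the fingers measure 114 mm over their backs; the gripper's body (76 mm by 85 mm) begins 54 mm behind the grasp point. The pads swing forward as they close: fully open they stand 13 mm farther back than shut.
Start: joints at [1.244, 0.124, 1.65, -0, 1.367, -0.083], TCP at [156.927, 630.76, 231.322] pointing down, gripper open.
Joint ranges: [-2.61, 2.61], [-1.02, 2.33], [0.03, 2.71], [-1.35, 4.49], [0.32, 2.68], [-2.91, 2.91]. Speed limits (rad/s): [2.57, 2.57, 3.14, 3.14, 3.14, 3.14].

### API

Orientations are given as a unit quaternion [w, x, y, z].
In Python, from cell import observe, capture, job_done gives the robot as it stands.
- The arm moves only by the tool carry_out, never from a script. Its argument "plan" is a list that holds one entry, the list of rows, each a list of 7 numbers: the turn, a rotation vector about the tool's x, y, z in degrees, then the shift along the tool's x, y, z in mm, then the opening in per cent of the stroke, from 0 (shut) to 100 (fully open). In form: [[[wx, wy, wz, x, y, z, gripper], ...]]. A call has 1 to 12 rows; each row is the pose to reach, as a shift and turn from the pose commanded when the call began, along the tool's axes at that moment; what a row does not reach only later rows make up. A row lasts 1/10 s, in which the tool goes at most 50 mm and 8.59 degrees, less where a joint would pass 70% of its speed; a pose out of reach is approached as far as the arm can. A call with a gripper value outside its range is refused whole. The fingers move at their own pace and stop on an object; "newtons" is the grip in N (left out, the last holds). Time passes only in rows, so rows that repeat a pose let the fingers close. It gives the time, the measured TCP pose, the force, the opening and the grip force at its end, in the units of the state.
- observe(): the state, without advancing time (a new reading comes with each control period).
- capture(name): name is "scene" or "top" or "wrist"; returns a dict with "frame" (384x512x3 uint8, red, green, blue), "fx", "fy", "cx", "cy" (pixels), "R" (3x3) and "t" (3): a world point X has camera coordinates R X + t; the wrist camera has in their place "tool_from_camera" (4x4, takes a point from camera to tool coordinates, whose origin is the TCP and whose axes are the flange's). Camera axes: x right, y down, z forward; pixel columns grow to the right and rows downward; lengths in mm; the calibration is good to about 2 mm. The wrist camera is an equidistant fisheye: a pixel r from the principal point sees the ray r / f radians off the axis. A picture is of the moment at which its call begins: read the wrist's pose just before it. There is no depth.
- job_done(): hands the job in; it is judged then, once.
The state is a dict: "time": time; "joint_positions": joint angles; "qd": joint speeds; "joint_efforts": joint torques, N m; "tcp_pos": TCP position; "eef_rot": TCP orientation; "force": force on the tool from outside, world axes, zero at the start; "wrist_torque": the same for the moment, N m; "grip_width": finger opening in mm; "grasp_force": force on a finger pad.
Only numpy, scipy, OpenCV 4.12 (cv2) and the standard library are available. Lean on these libraries where they do the work, as an engineer would, in place of code of your own. Each camera call takes 0.05 s, during which the arm holds its last target. There are 200 camera calls.

## Working session

There is one attempt and no reset: what is moved stays moved. The work goes in short steps, Python scripts to look and compute and a tool call to move; the robot and the scene stay as the last step left them, time stands still between calls to the robot, and variables do not carry over. Pictures are saved under pics/ and viewed, at most 10 in all, crops included, and the job is handed in when it is done.

Besides the shell and the picture viewer there is one more tool, called after "Call:" in YAML: its name, and indented under it one key for each argument. carry_out: Moves the arm, as the interface text tells. Its arguments: {"type":"object","properties":{"plan":{"type":"array","items":{"type":"array","items":{"type":"array","items":{"type":"number"}}}},"newtons":{"type":"number"}},"required":["plan"]}

```bash
mkdir -p pics; ls
python3 - <<'E'
from cell import *
import cv2,pickle,numpy as np
s=observe();print({k:np.round(v,3).tolist() for k,v in s.items()})
d={}
for n in("top","scene"):
    d[n]=c=capture(n);print(n,c["fx"],c["cx"],c["cy"],np.round(c["R"],3).tolist(),np.round(c["t"]).tolist())
    cv2.imwrite(f"pics/{n}0.png",c["frame"][:,:,::-1])
pickle.dump(d,open("d0.pkl","wb"))
E
```

```text
pics
{'time': 0.0, 'joint_positions': [1.244, 0.124, 1.652, 0.0, 1.368, -0.083], 'qd': [-0.001, 0.001, -0.001, -0.0, 0.001, -0.002], 'joint_efforts': [-0.001, -42.36, -36.546, -0.0, 0.007, -0.0], 'tcp_pos': [156.742, 630.188, 230.07], 'eef_rot': [-0.0, 0.122, 0.993, -0.001], 'force': [-0.573, 0.927, -0.391], 'wrist_torque': [-0.042, 0.003, 0.031], 'grasp_force': 0.0, 'grip_width': 85.317}
top 428.2277001170514 255.54805332894014 194.26599055268505 [[0.02, -1.0, -0.012], [-0.982, -0.017, -0.186], [0.186, 0.015, -0.983]] [-0.0, 533.0, 1304.0]
scene 390.0880313422821 254.4561544074578 183.81173466027332 [[-0.63, 0.776, 0.014], [0.395, 0.336, -0.855], [-0.668, -0.533, -0.519]] [301.0, -75.0, 1569.0]
```

View pics/top0.png

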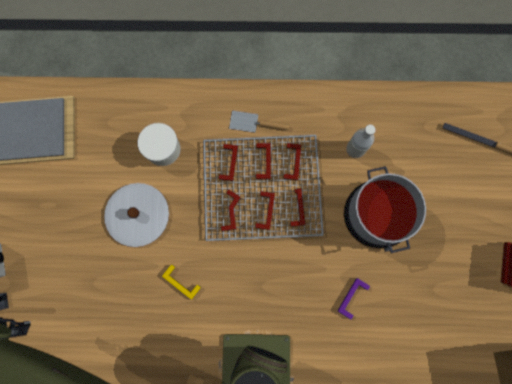

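View pics/scene0.png

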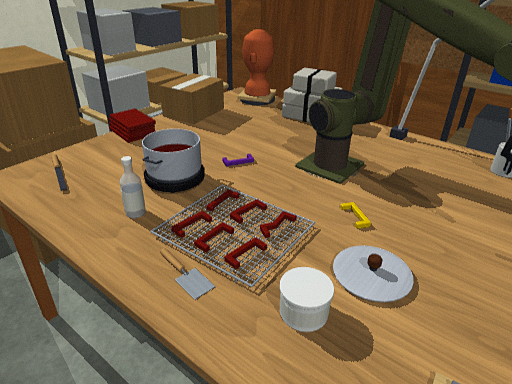

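The top view shows six red pulls on the rack. The bent one is at about (232,210), and the suspected snapped one is at about (298,208). The pot is at (388,207), the lid at (137,214) with its knob at (133,212). The yellow (182,283) and purple (352,297) pieces are decoys. I'll confirm both in one enlarged crop and measure.

```bash
cat > h.py <<'E'
import numpy as np,cv2
def ray(c,uv,z):
    uv=np.atleast_2d(np.asarray(uv,float));R=np.array(c["R"]);t=np.array(c["t"])
    d=np.c_[(uv[:,0]-c["cx"])/c["fx"],(uv[:,1]-c["cy"])/c["fy"],np.ones(len(uv))]@R
    o=-R.T@t
    return o+d*((z-o[2])/d[:,2])[:,None]
def proj(c,X):
    p=np.atleast_2d(X)@np.array(c["R"]).T+c["t"]
    return np.c_[p[:,0]/p[:,2]*c["fx"]+c["cx"],p[:,1]/p[:,2]*c["fy"]+c["cy"]]
def red(f):
    h=cv2.cvtColor(f,cv2.COLOR_RGB2HSV)
    return ((((h[...,0]<6)|(h[...,0]>174))&(h[...,1]>190)&(h[...,2]>60))*255).astype(np.uint8)
E
python3 - <<'E'
import pickle;from h import *
c=pickle.load(open("d0.pkl","rb"))["top"];f=c["frame"]
m=red(f)
cs,_=cv2.findContours(m,cv2.RETR_EXTERNAL,cv2.CHAIN_APPROX_NONE)
for k in cs:
    if cv2.contourArea(k)<60:continue
    (u,v),wh,a=cv2.minAreaRect(k)
    z=38
    b=ray(c,cv2.boxPoints(cv2.minAreaRect(k)),z)[:,:2]
    print(np.round([u,v]),cv2.contourArea(k),"ctr",ray(c,(u,v),z)[0,:2].round(),"box",b.round().tolist())
h=cv2.cvtColor(f,cv2.COLOR_RGB2HSV)
# lid: pale low-saturation blob, flange top z~13 ; knob dark
l=((h[...,1]<70)&(h[...,2]>110)).astype(np.uint8);n,lab,st,ce=cv2.connectedComponentsWithStats(l)
i=lab[225,137];e=cv2.findContours((lab==i).astype(np.uint8),0,1)[0][0]
e=cv2.convexHull(e);print("lid",st[i]);P=ray(c,e[:,0],12)[:,:2];print("lid circ",cv2.minEnclosingCircle(P.astype(np.float32)))
k=((h[...,2]<90)&(h[...,1]>110)).astype(np.uint8)[195:230,115:155];ys,xs=np.nonzero(k);print("knob",len(xs),xs.mean()+115,ys.mean()+195,ray(c,(xs.mean()+115,ys.mean()+195),49))
a=cv2.resize(f[130:245,195:330],None,fx=4.4,fy=4.4,interpolation=2)
b=cv2.resize(f[160:255,340:430],None,fx=2.2,fy=2.2,interpolation=2)
o=np.zeros((600,800,3),np.uint8);o[:a.shape[0],:a.shape[1]]=a;o[:b.shape[0],596:596+b.shape[1]]=b
cv2.imwrite("pics/crop1.png",o[:,:,::-1])
E
```

```text
[265. 210.] 111.0 ctr [485. -21.] box [[431.0, 8.0], [545.0, -8.0], [539.0, -49.0], [425.0, -33.0]]
[230. 211.] 117.5 ctr [481.  89.] box [[422.0, 114.0], [545.0, 101.0], [540.0, 63.0], [418.0, 77.0]]
[298. 207.] 87.5 ctr [ 497. -124.] box [[554.0, -103.0], [555.0, -145.0], [440.0, -144.0], [439.0, -104.0]]
[386. 211.] 2341.0 ctr [ 489. -404.] box [[421.0, -299.0], [588.0, -333.0], [557.0, -511.0], [392.0, -474.0]]
[228. 162.] 124.0 ctr [640. 101.] box [[585.0, 129.0], [701.0, 116.0], [695.0, 73.0], [579.0, 87.0]]
[292. 161.] 115.0 ctr [ 646. -106.] box [[591.0, -80.0], [705.0, -90.0], [701.0, -133.0], [588.0, -123.0]]
[263. 161.] 114.5 ctr [645. -12.] box [[702.0, 8.0], [703.0, -31.0], [589.0, -32.0], [589.0, 6.0]]
lid [ 104  183   65   64 3176]
lid circ ((468.2736511230469, 395.1824035644531), 105.85096740722656)
knob 69 132.53623188405797 212.31884057971016 [[468.59978091 395.99249382  49.        ]]
```

View pics/crop1.png

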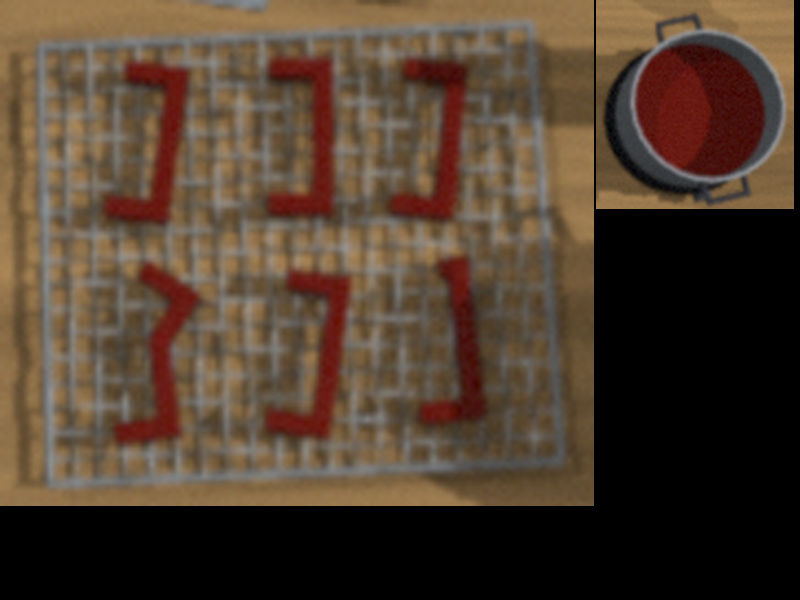

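Confirmed in the crop:
- **Bent:** crop (165,350), image (232,210). Its bar is kinked.
- **Snapped:** crop (466,340), image (301,207). Its far leg, at crop (445,268), is only a stump.
- **Sound:** the other four are full Us.

Next are the pot fit and the first move.

```bash
cat >> h.py <<'E'
from scipy.spatial.transform import Rotation as Ro
def tool(s):
    q=s["eef_rot"];return Ro.from_quat([q[1],q[2],q[3],q[0]])
def rel(s,xyz,ydir,tilt0=True):
    """row reaching xyz, pointing down, closing line along ydir (deg in world xy), nearest half turn"""
    T=tool(s);best=None
    for k in(0,180):
        a=np.radians(ydir+k);y=np.array([np.cos(a),np.sin(a),0]);z=np.array([0,0,-1.]);x=np.cross(y,z)
        r=(T.inv()*Ro.from_matrix(np.c_[x,y,z])).as_rotvec(degrees=True)
        if best is None or np.linalg.norm(r)<np.linalg.norm(best):best=r
    sh=T.inv().apply(np.array(xyz,float)-s["tcp_pos"])
    print("row",best.round(1).tolist(),sh.round(1).tolist(),"steps",max(np.linalg.norm(sh)/50,np.linalg.norm(best)/8.59).round(1))
def wray(c,s,uv,z):
    uv=np.atleast_2d(np.asarray(uv,float));M=np.array(c["tool_from_camera"])
    p=np.c_[(uv[:,0]-c["cx"])/c["fx"],(uv[:,1]-c["cy"])/c["fy"]];th=np.linalg.norm(p,axis=1)+1e-9
    d=np.c_[p/th[:,None]*np.sin(th)[:,None],np.cos(th)];T=tool(s)
    d=T.apply(d@M[:3,:3].T);o=T.apply(M[:3,3])+s["tcp_pos"]
    return o+d*((z-o[2])/d[:,2])[:,None]
E
python3 - <<'E'
import pickle;from h import *;from cell import *
c=pickle.load(open("d0.pkl","rb"))["top"];f=c["frame"]
s=observe();w=capture("wrist");print(np.round(w["tool_from_camera"],2).tolist(),w["fx"])
P=ray(c,[(298.6,189.5),(303,224.3)],38);print("snap bar",P.round(1))
P2=ray(c,[(230.9,207.3),(233,227.7)],38);print("bent bar",P2.round(1))
g=cv2.cvtColor(f,cv2.COLOR_RGB2GRAY).astype(float)
best=[]
def score(p):
    t=np.linspace(0,2*np.pi,180);X=np.c_[p[0]+98*np.cos(t),p[1]+98*np.sin(t),0*t+165]
    uv=proj(c,X).astype(np.float32);return cv2.remap(g.astype(np.float32),uv[None,:,0],uv[None,:,1],1).mean()
p0=ray(c,(390.5,207.7),165)[0,:2]
pts=ray(c,np.array([(634-596,105),(784-596,105),(707-596,32),(707-596,180)])/2.2+[340,160],165);print("rim pts",pts[:,:2].round())
pot=max((score(p0+[a,b]),*(p0+[a,b])) for a in range(-15,16) for b in range(-15,16));print("pot",p0.round(),np.round(pot))
d=P[1]-P[0];m=(P[0]+P[1])/2
rel(s,[m[0],m[1],230],np.degrees(np.arctan2(d[1],d[0]))+90)
E
```

```text
[[0.0, -0.97, -0.26, 65.5], [1.0, 0.0, -0.0, -0.37], [0.0, -0.26, 0.97, -142.53], [0.0, 0.0, 0.0, 1.0]] 297.3186396354542
snap bar [[ 553.2 -127.3   38. ]
 [ 441.8 -141.3   38. ]]
bent bar [[491.8  87.3  38. ]
 [427.   78.7  38. ]]
rim pts [[ 477. -284.]
 [ 481. -478.]
 [ 576. -383.]
 [ 382. -375.]]
pot [ 479. -379.] [ 130.  481. -380.]
row [-0.1, -0.0, -21.1] [-515.3, -659.6, 1.3] steps 16.7
```

Call:
carry_out:
  plan:
    - [[0, 0, -21, -257, -330, 0, 50], [0, 0, -21, -257, -330, 0, 50], [0, 0, -21, -257, -330, 0, 50], [0, 0, -21, -257, -330, 0, 50], [0, 0, -21, -257, -330, 0, 50], [0, 0, -21, -515, -660, 0, 50], [0, 0, -21, -515, -660, 0, 50], [0, 0, -21, -515, -660, 0, 50], [0, 0, -21, -515, -660, 0, 50], [0, 0, -21, -515, -660, 0, 50], [0, 0, -21, -515, -660, 0, 50], [0, 0, -21, -515, -660, 0, 50]]

```text
time: 1.35
tcp_pos: [401.1, 80.6, 231.4]
eef_rot: [0.0, -0.061, 0.998, 0.0]
force: [1.4, 0.1, -0.1]
grip_width: 42.7
grasp_force: 0.0
```

Run:
```python
from h import *;from cell import *
s=observe();print(s["tcp_pos"]);rel(s,[497.5,-134,200],97)
```

```text
[401.05348485  80.58545494 231.36075399]
row [0.0, 0.1, 0.0] [-69.4, -224.8, 31.4] steps 4.7
```

Call:
carry_out:
  plan:
    - [[0, 0, 0, -69, -225, 31, 50], [0, 0, 0, -69, -225, 31, 50], [0, 0, 0, -69, -225, 31, 50], [0, 0, 0, -69, -225, 31, 50], [0, 0, 0, -69, -225, 31, 50], [0, 0, 0, -69, -225, 31, 50], [0, 0, 0, -69, -225, 31, 50], [0, 0, 0, -69, -225, 31, 50], [0, 0, 0, -69, -225, 31, 50], [0, 0, 0, -69, -225, 31, 50]]

```text
time: 2.35
tcp_pos: [496.8, -131.3, 200.7]
eef_rot: [0.0, -0.062, 0.998, -0.0]
force: [-0.1, 0.2, 0.2]
grip_width: 42.7
grasp_force: 0.0
```

```bash
cat > look.py <<'E'
import sys;from h import *;from cell import *
s=observe();w=capture("wrist");f=w["frame"];print(s["tcp_pos"].round(1) if hasattr(s["tcp_pos"],"round") else s["tcp_pos"])
m=red(f)
for k in cv2.findContours(m,0,1)[0]:
    if cv2.contourArea(k)<150:continue
    q=cv2.approxPolyDP(k,3,True)[:,0]
    M=cv2.moments(k);print("c",round(M["m10"]/M["m00"]),round(M["m01"]/M["m00"]),"area",cv2.contourArea(k))
    print(np.c_[q,wray(w,s,q,38)[:,:2]].round().astype(int).tolist())
cv2.imwrite(sys.argv[1],f[:,:,::-1])
E
python3 look.py pics/w1.png
```

```text
[ 496.8 -131.3  200.7]
c 247 289 area 390.0
[[255, 251, 585, -122], [251, 253, 588, -126], [251, 269, 609, -123], [246, 274, 617, -128], [237, 312, 676, -133], [247, 314, 678, -120], [252, 298, 651, -117], [248, 301, 656, -122], [247, 296, 649, -124], [251, 295, 647, -119], [247, 293, 644, -124], [255, 287, 634, -116], [250, 282, 627, -122], [257, 281, 625, -114], [250, 276, 619, -123], [257, 274, 615, -115], [252, 273, 614, -122], [252, 264, 602, -123], [257, 261, 597, -118]]
c 7 183 area 351.0
[[0, 146, 494, -487], [4, 148, 497, -478], [0, 149, 499, -487], [0, 170, 529, -490], [4, 168, 525, -480], [0, 173, 533, -490], [3, 175, 535, -484], [4, 170, 528, -480], [7, 174, 533, -474], [3, 181, 544, -485], [0, 175, 536, -491], [0, 185, 551, -493], [5, 186, 551, -481], [0, 196, 568, -496], [6, 198, 569, -482], [2, 195, 566, -491], [6, 192, 560, -480], [10, 196, 565, -472], [9, 201, 572, -475], [1, 199, 572, -494], [4, 204, 579, -488], [0, 206, 584, -499], [17, 208, 580, -459], [15, 204, 575, -462], [8, 208, 584, -480], [8, 203, 576, -478], [4, 207, 584, -489], [13, 199, 568, -466], [17, 2
[... 402 characters left out ...]
2, 392, -493], [8, 74, 396, -474], [0, 78, 401, -491], [7, 77, 400, -476], [12, 90, 418, -462], [7, 88, 415, -474], [7, 80, 404, -475], [0, 81, 405, -491], [0, 96, 425, -488], [4, 97, 427, -479], [0, 101, 432, -488], [0, 115, 452, -487], [5, 117, 454, -475], [0, 119, 457, -487], [1, 144, 491, -485], [5, 133, 476, -475], [2, 131, 473, -482], [7, 132, 474, -470], [6, 117, 454, -473], [11, 111, 446, -462], [8, 107, 441, -469], [25, 82, 409, -437], [24, 78, 403, -440], [19, 81, 407, -449], [21, 77, 402, -446], [27, 78, 404, -434], [25, 73, 397, -439], [18, 73, 396, -453], [20, 69, 391, -450], [24, 71, 394, -441], [16, 65, 385, -459], [15, 70, 392, -460], [19, 71, 394, -451], [14, 73, 396, -461]]
```

View pics/w1.png

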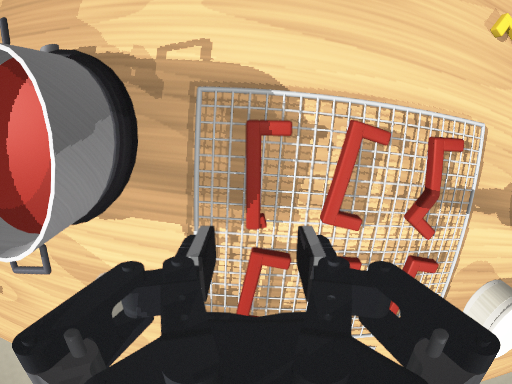

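The wrist view shows the snapped pull with its bar from (254,125) to (255,225), a whole leg at (285,128) and the stump at (263,218). The bent one is at (436,185). I'll loosen the mask and measure the bar.

```bash
cat > bar.py <<'E'
from h import *;from cell import *
def red2(f):
    h=cv2.cvtColor(f,cv2.COLOR_RGB2HSV);m=((((h[...,0]<8)|(h[...,0]>172))&(h[...,1]>140)&(h[...,2]>70))*255).astype(np.uint8)
    return cv2.morphologyEx(m,cv2.MORPH_OPEN,np.ones((3,3)))
def show(w,s,f,zlist=(38,)):
    for k in cv2.findContours(red2(f),0,2)[0]:
        if cv2.contourArea(k)<500:continue
        q=cv2.approxPolyDP(k,3,True)[:,0];print("area",cv2.contourArea(k))
        print(np.c_[q,wray(w,s,q,38)[:,:2]].round().astype(int).tolist())
if __name__=="__main__":
    s=observe();w=capture("wrist");show(w,s,w["frame"])
E
python3 bar.py
```

```text
area 1229.0
[[289, 254, 584, -82], [252, 249, 583, -126], [238, 314, 679, -132], [248, 315, 679, -119], [261, 265, 602, -113], [287, 268, 603, -82]]
area 1751.5
[[462, 139, 418, 112], [429, 138, 426, 61], [425, 187, 484, 70], [430, 192, 489, 79], [423, 192, 491, 68], [405, 214, 520, 50], [426, 238, 549, 93], [433, 234, 543, 102], [433, 229, 536, 100], [422, 218, 523, 77], [439, 195, 491, 94], [443, 151, 438, 85], [462, 150, 431, 115]]
area 2319.0
[[351, 120, 425, -40], [320, 218, 536, -55], [357, 230, 546, -8], [361, 219, 532, -6], [339, 208, 522, -36], [361, 138, 442, -25], [387, 144, 443, 7], [390, 133, 431, 8]]
area 1888.5
[[290, 121, 436, -104], [247, 121, 442, -148], [247, 228, 557, -134], [265, 226, 553, -115], [264, 216, 541, -117], [259, 212, 537, -123], [260, 135, 455, -133], [290, 135, 451, -102]]
area 7044.0
[[9, 59, 376, -475], [0, 65, 382, -494], [0, 216, 600, -503], [17, 228, 612, -466], [39, 232, 610, -419], [49, 195, 553, -392], [47, 133, 473, -392], [31, 81, 408, -426], [19, 63, 383, -453]]
```

Run:
```python
from h import *;from cell import *
s=observe();print(s["tcp_pos"]);rel(s,[493,-134.5,23],97)
```

```text
[ 496.88856749 -131.5681077   200.69216658]
row [-0.0, 0.0, 0.1] [4.3, -2.4, 177.7] steps 3.6
```

Call:
carry_out:
  plan:
    - [[0, 0, 0, 4, -2, 50, 45], [0, 0, 0, 4, -2, 100, 45], [0, 0, 0, 4, -2, 140, 45], [0, 0, 0, 4, -2, 160, 45], [0, 0, 0, 4, -2, 170, 45], [0, 0, 0, 4, -2, 177, 45], [0, 0, 0, 4, -2, 177, 45], [0, 0, 0, 4, -2, 177, 0], [0, 0, 0, 4, -2, 177, 0], [0, 0, 0, 4, -2, 177, 0], [0, 0, 0, 4, -2, 177, 0], [0, 0, 0, 4, -2, 177, 0]]
  newtons: 35

```text
time: 3.65
tcp_pos: [494.6, -135.3, 25.1]
eef_rot: [0.001, -0.061, 0.998, -0.001]
force: [-0.7, -0.1, 6.1]
grip_width: 14.7
grasp_force: 37.0
```

Call:
carry_out:
  plan:
    - [[0, 0, 0, 0, 0, -15, 0], [0, 0, 0, 0, 0, -50, 0], [0, 0, 0, 0, 0, -100, 0], [0, 0, 0, 0, 0, -150, 0], [0, 0, 0, 0, 0, -190, 0], [0, 0, 0, 0, 0, -190, 0], [0, 0, 0, 0, 0, -190, 0], [0, 0, 0, 0, 0, -190, 0]]

```text
time: 4.45
tcp_pos: [492.0, -134.3, 211.7]
eef_rot: [-0.001, -0.061, 0.998, 0.001]
force: [-0.5, 0.1, -1.0]
grip_width: 15.0
grasp_force: 36.1
```

Run:
```python
from h import *;from cell import *
s=observe();print(s["tcp_pos"],s["grip_width"],s["grasp_force"]);rel(s,[480,-395,215],97);rel(s,[480,-405,215],97)
w=capture("wrist");cv2.imwrite("pics/w2.png",w["frame"][:,:,::-1])
```

```text
[ 492.00070135 -134.30755758  211.66869721] 15.022743354871196 36.08530282974243
row [0.1, -0.2, 0.0] [43.8, -257.3, -3.6] steps 5.2
row [0.1, -0.2, 0.0] [45.1, -267.2, -3.6] steps 5.4
```

View pics/w2.png

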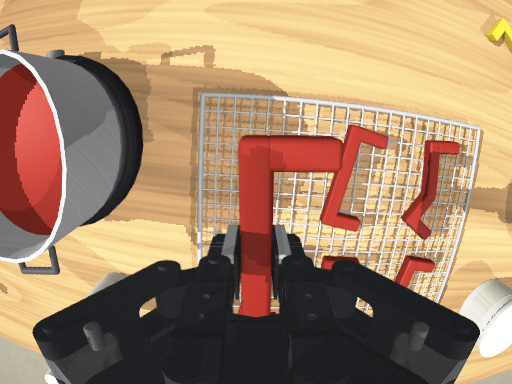

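The snapped pull is held straight in the fingers. Moving over the pot and lowering.

Call:
carry_out:
  plan:
    - [[0, 0, 0, 48, -262, 0, 0], [0, 0, 0, 48, -262, 0, 0], [0, 0, 0, 48, -262, 0, 0], [0, 0, 0, 48, -262, 0, 0], [0, 0, 0, 48, -262, 0, 0], [0, 0, 0, 48, -262, 0, 0], [0, 0, 0, 48, -262, 0, 0], [0, 0, 0, 48, -262, 0, 0], [0, 0, 0, 48, -262, 0, 0], [0, 0, 0, 48, -262, 0, 0]]

```text
time: 5.5
tcp_pos: [477.9, -399.1, 213.2]
eef_rot: [-0.0, -0.062, 0.998, 0.0]
force: [-0.0, 0.4, -1.4]
grip_width: 14.7
grasp_force: 36.1
```

Run:
```python
from h import *;from cell import *
s=observe();rel(s,[476,-400,120],97)
c=capture("top");w=capture("wrist")
a=np.vstack([c["frame"][120:270,300:450].repeat(2,0).repeat(2,1)]);b=w["frame"][:300]
o=np.zeros((300,800,3),np.uint8);o[:,:300]=a;o[:,300:]=b[:,:500];cv2.imwrite("pics/p1.png",o[:,:,::-1])
```

```text
row [0.0, -0.0, 0.1] [2.0, -0.7, 93.2] steps 1.9
```

View pics/p1.png

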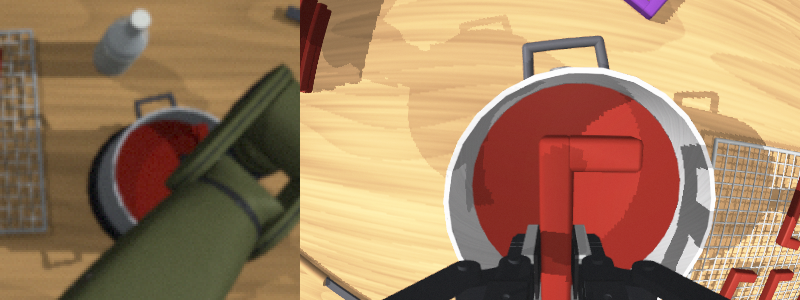

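The pull is centred over the wax, with its bar at (557,200) and leg at (610,152) in the composite, clear of the rim.

Call:
carry_out:
  plan:
    - [[0, 0, 0, 2, -1, 45, 0], [0, 0, 0, 2, -1, 80, 0], [0, 0, 0, 2, -1, 92, 0], [0, 0, 0, 2, -1, 99, 0], [0, 0, 0, 2, -1, 99, 0], [0, 0, 0, 2, -1, 99, 45], [0, 0, 0, 2, -1, 99, 45], [0, 0, 0, 2, -1, 99, 45], [0, 0, 0, 2, -1, 60, 45], [0, 0, 0, 2, -1, 20, 45], [0, 0, 0, 2, -1, -10, 45], [0, 0, 0, 2, -1, -10, 45]]

```text
time: 6.8
tcp_pos: [478.1, -404.3, 231.2]
eef_rot: [0.004, -0.061, 0.998, -0.005]
force: [0.2, -0.7, 0.5]
grip_width: 38.3
grasp_force: 0.0
```

Run:
```python
from h import *;from cell import *
s=observe();print(s["force"],s["grip_width"]);rel(s,[478,82,215],98)
```

```text
[ 0.24553309 -0.65370785  0.54369095] 38.295659215679436
row [-0.6, 0.4, -1.0] [-59.3, 482.8, 11.9] steps 9.7
```

Call:
carry_out:
  plan:
    - [[0, 0, -1, -59, 483, 12, 45], [0, 0, -1, -59, 483, 12, 45], [0, 0, -1, -59, 483, 12, 45], [0, 0, -1, -59, 483, 12, 45], [0, 0, -1, -59, 483, 12, 45], [0, 0, -1, -59, 483, 12, 45], [0, 0, -1, -59, 483, 12, 45], [0, 0, -1, -59, 483, 12, 45], [0, 0, -1, -59, 483, 12, 45], [0, 0, -1, -59, 483, 12, 45], [0, 0, -1, -59, 483, 12, 45], [0, 0, -1, -59, 483, 12, 45]]

```text
time: 8.0
tcp_pos: [474.8, 85.2, 210.9]
eef_rot: [-0.0, -0.071, 0.997, -0.0]
force: [-1.3, -0.8, 0.4]
grip_width: 38.1
grasp_force: 0.0
```

Run:
```python
from bar import *
s=observe();print(s["tcp_pos"]);w=capture("wrist");show(w,s,w["frame"])
cv2.imwrite("pics/w3.png",w["frame"][:,:,::-1])
```

```text
[474.81254924  85.21547253 210.93847574]
area 918.5
[[279, 266, 584, 129], [243, 257, 577, 84], [228, 312, 664, 75], [240, 312, 661, 90], [253, 271, 595, 99], [277, 275, 597, 129]]
area 665.5
[[120, 245, 589, -72], [87, 236, 586, -122], [88, 285, 666, -130], [96, 281, 655, -115], [97, 250, 604, -108], [116, 253, 602, -79]]
area 2083.0
[[291, 125, 418, 114], [249, 127, 426, 71], [250, 185, 489, 80], [229, 209, 520, 61], [228, 216, 528, 61], [255, 236, 548, 94], [260, 236, 547, 100], [265, 228, 537, 104], [245, 213, 522, 79], [263, 189, 491, 95], [263, 139, 437, 87], [291, 138, 431, 116]]
area 2073.0
[[155, 114, 424, -34], [136, 211, 539, -50], [171, 222, 546, -5], [175, 212, 533, -1], [149, 203, 527, -33], [164, 131, 442, -21], [192, 135, 443, 11], [194, 125, 432, 12]]
```

View pics/w3.png

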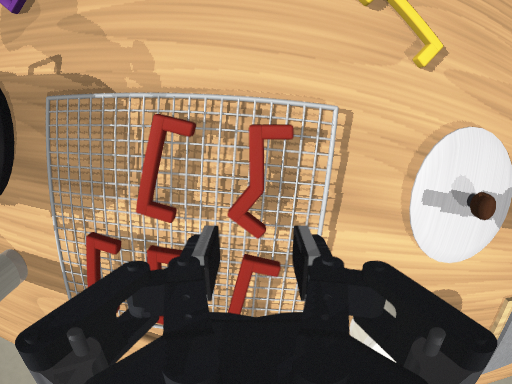

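The bent bar runs from (256,130) to (256,188) in the wrist view, with the kink at about (256,190) and the fingers nearly aligned. The grasp is at world (468,84).

Run:
```python
from h import *;from cell import *
s=observe();print(s["tcp_pos"]);rel(s,[468,84.3,23.5],98.2)
```

```text
[474.96605653  84.43261285 211.0189382 ]
row [-0.0, -0.0, -0.1] [6.8, 0.9, 187.5] steps 3.8
```

Call:
carry_out:
  plan:
    - [[0, 0, 0, 7, 1, 50, 45], [0, 0, 0, 7, 1, 100, 45], [0, 0, 0, 7, 1, 145, 45], [0, 0, 0, 7, 1, 170, 45], [0, 0, 0, 7, 1, 180, 45], [0, 0, 0, 7, 1, 186, 45], [0, 0, 0, 7, 1, 186, 45], [0, 0, 0, 7, 1, 186, 0], [0, 0, 0, 7, 1, 186, 0], [0, 0, 0, 7, 1, 186, 0], [0, 0, 0, 7, 1, 186, 0], [0, 0, 0, 7, 1, 186, 0]]

```text
time: 9.25
tcp_pos: [469.8, 84.8, 27.3]
eef_rot: [0.002, -0.07, 0.998, -0.0]
force: [-0.7, -1.0, 6.2]
grip_width: 14.9
grasp_force: 36.5
```

Call:
carry_out:
  plan:
    - [[0, 0, 0, 0, 0, -15, 0], [0, 0, 0, 0, 0, -50, 0], [0, 0, 0, 0, 0, -100, 0], [0, 0, 0, 0, 0, -150, 0], [0, 0, 0, 0, 0, -200, 0], [0, 0, 0, 0, 0, -205, 0], [0, 0, 0, 0, 0, -205, 0], [0, 0, 0, 0, 0, -205, 0]]

```text
time: 10.05
tcp_pos: [467.1, 84.7, 228.6]
eef_rot: [-0.001, -0.07, 0.998, 0.0]
force: [0.7, 0.7, -1.5]
grip_width: 15.1
grasp_force: 35.6
```

Run:
```python
from bar import *
s=observe();print(s["tcp_pos"],s["grip_width"]);rel(s,[470,-375,230],98);w=capture("wrist");show(w,s,w["frame"])
cv2.imwrite("pics/w4.png",w["frame"][:,:,::-1])
```

```text
[467.11266325  84.73015844 228.62535315] 15.092161516573208
row [0.0, -0.1, 0.0] [61.5, -455.6, -1.3] steps 9.2
area 781.5
[[125, 245, 589, -74], [93, 237, 587, -124], [94, 292, 682, -132], [105, 286, 665, -111], [105, 250, 603, -105], [122, 253, 602, -79]]
area 7081.5
[[337, 154, 434, 175], [326, 150, 432, 161], [245, 150, 446, 69], [240, 154, 451, 64], [242, 270, 598, 85], [239, 298, 643, 86], [233, 301, 649, 79], [234, 313, 670, 82], [245, 314, 670, 98], [269, 289, 622, 124], [271, 186, 483, 104], [334, 185, 471, 178], [339, 175, 458, 182]]
area 1861.0
[[160, 121, 424, -33], [142, 213, 539, -49], [174, 223, 546, -6], [179, 212, 530, -1], [154, 205, 526, -33], [171, 136, 440, -18], [194, 141, 443, 10], [197, 130, 430, 12]]
```

Call:
carry_out:
  plan:
    - [[0, 0, 0, 66, -457, 0, 0], [0, 0, 0, 66, -457, 0, 0], [0, 0, 0, 66, -457, 0, 0], [0, 0, 0, 66, -457, 0, 0], [0, 0, 0, 66, -457, 0, 0], [0, 0, 0, 66, -457, 0, 0], [0, 0, 0, 66, -457, 0, 0], [0, 0, 0, 66, -457, 0, 0], [0, 0, 0, 66, -457, 0, 0], [0, 0, 0, 66, -457, 0, 0], [0, 0, 0, 66, -457, 0, 0], [0, 0, 0, 66, -457, 0, 0]]

```text
time: 11.3
tcp_pos: [466.1, -375.6, 228.3]
eef_rot: [-0.001, -0.07, 0.998, 0.002]
force: [-0.6, 0.3, 0.4]
grip_width: 14.9
grasp_force: 35.6
```

Run:
```python
from bar import *
s=observe();rel(s,[466,-378,132],98);w=capture("wrist")
cv2.imwrite("pics/w5.png",w["frame"][:,:,::-1])
```

```text
row [0.2, -0.1, 0.0] [0.2, -2.7, 96.3] steps 1.9
```

View pics/w5.png

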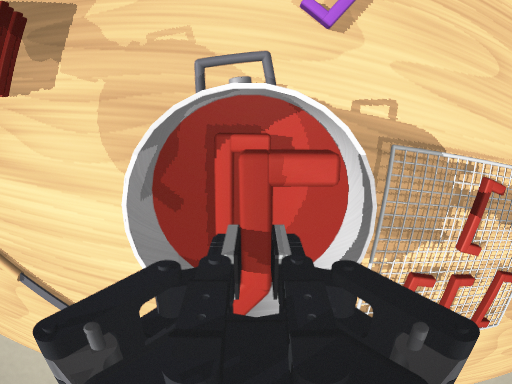

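The bent pull is held over the pot's middle, with the snapped one lying below it at (225,190). Lowering and releasing.

Call:
carry_out:
  plan:
    - [[0, 0, 0, 0, 0, 45, 0], [0, 0, 0, 0, 0, 75, 0], [0, 0, 0, 0, 0, 88, 0], [0, 0, 0, 0, 0, 94, 0], [0, 0, 0, 0, 0, 94, 0], [0, 0, 0, 0, 0, 94, 45], [0, 0, 0, 0, 0, 94, 45], [0, 0, 0, 0, 0, 94, 45], [0, 0, 0, 0, 0, 60, 45], [0, 0, 0, 0, 0, 20, 45], [0, 0, 0, 0, 0, -20, 80], [0, 0, 0, 0, 0, -20, 80]]

```text
time: 12.55
tcp_pos: [469.2, -379.6, 259.5]
eef_rot: [0.005, -0.07, 0.998, -0.005]
force: [0.4, -0.2, 0.0]
grip_width: 66.3
grasp_force: 0.0
```

Run:
```python
from bar import *
s=observe();print(s["tcp_pos"],s["grip_width"]);w=capture("wrist");show(w,s,w["frame"])
cv2.imwrite("pics/w6.png",w["frame"][:,:,::-1]);rel(s,[468,396,200],98)
```

```text
[ 469.18376577 -379.64523479  259.46592419] 66.27376340358585
area 589.0
[[506, 264, 579, 112], [492, 262, 576, 64], [469, 305, 669, 54], [478, 316, 699, 100], [484, 314, 695, 117], [479, 305, 671, 85], [497, 272, 596, 93], [507, 272, 596, 127]]
area 928.5
[[481, 171, 424, -40], [475, 173, 429, -52], [474, 192, 458, -43], [451, 235, 532, -65], [470, 245, 546, -13], [474, 237, 531, -10], [465, 230, 521, -38], [483, 185, 444, -27], [496, 187, 442, 6], [498, 182, 434, 8]]
area 23860.0
[[246, 93, 385, -406], [210, 105, 405, -448], [186, 126, 434, -475], [170, 158, 477, -492], [168, 187, 516, -492], [178, 219, 558, -476], [202, 247, 594, -440], [232, 262, 611, -396], [265, 265, 609, -350], [292, 258, 593, -314], [321, 239, 559, -280], [322, 229, 544, -282], [330, 228, 541, -271], [339, 211, 516, -264], [345, 171, 462, -268], [335, 138, 422, -289], [313, 112, 395, -323], [285, 97, 383, -359]]
area 2211.0
[[0, 2, 239, -850], [0, 87, 391, -813], [24, 92, 400, -749], [34, 46, 329, -738], [29, 50, 334, -748], [26, 38, 314, -760], [33, 12, 272, -754], [24, 33, 305, -766], [18, 35, 307, -781], [13, 24, 286, -799], [20, 2, 249, -792]]
row [-0.6, 0.5, 0.0] [-106.6, 768.8, 51.7] steps 15.6
```

View pics/w6.png

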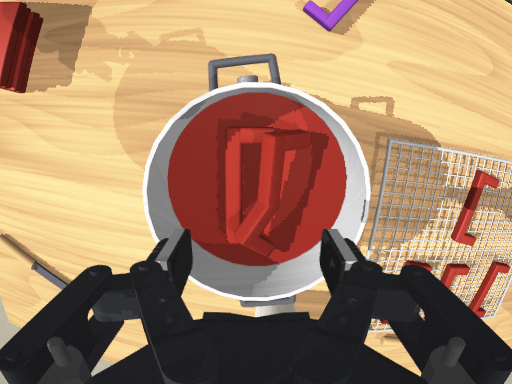

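Both spoiled pulls lie in the pot, side by side, with the bent one at (265,200) and the snapped one at (235,185), well below the rim. Now the lid.

Call:
carry_out:
  plan:
    - [[0, 0, 0, -53, 385, 25, 95], [0, 0, 0, -53, 385, 25, 95], [0, 0, 0, -53, 385, 25, 95], [0, 0, 0, -53, 385, 25, 95], [0, 0, 0, -53, 385, 25, 95], [0, 0, 0, -53, 385, 25, 95], [0, 0, 0, -53, 385, 25, 95], [0, 0, 0, -107, 769, 50, 95], [0, 0, 0, -107, 769, 50, 95], [0, 0, 0, -107, 769, 50, 95], [0, 0, 0, -107, 769, 50, 95], [0, 0, 0, -107, 769, 50, 95]]

```text
time: 13.8
tcp_pos: [464.2, 223.6, 210.6]
eef_rot: [-0.001, -0.07, 0.998, -0.0]
force: [0.7, -0.1, -0.0]
grip_width: 81.2
grasp_force: 0.0
```

Run:
```python
from h import *;from cell import *
s=observe();print(s["tcp_pos"]);rel(s,[468,396,200],98)
```

```text
[464.21525319 223.56866083 210.60160907]
row [-0.0, -0.1, 0.0] [-27.9, 170.2, 10.5] steps 3.5
```

Call:
carry_out:
  plan:
    - [[0, 0, 0, -28, 170, 10, 95], [0, 0, 0, -28, 170, 10, 95], [0, 0, 0, -28, 170, 10, 95], [0, 0, 0, -28, 170, 10, 95], [0, 0, 0, -28, 170, 10, 95], [0, 0, 0, -28, 170, 10, 95], [0, 0, 0, -28, 170, 10, 95], [0, 0, 0, -28, 170, 10, 95]]

```text
time: 14.6
tcp_pos: [469.4, 392.7, 201.7]
eef_rot: [-0.0, -0.069, 0.998, -0.0]
force: [0.1, -0.7, 0.6]
grip_width: 81.1
grasp_force: 0.0
```

```bash
cat > lid.py <<'E'
from h import *;from cell import *
s=observe();print(s["tcp_pos"]);w=capture("wrist");f=w["frame"]
h=cv2.cvtColor(f,cv2.COLOR_RGB2HSV)
k=((h[...,0]<20)&(h[...,1]>90)&(h[...,2]<130)&(h[...,2]>15)).astype(np.uint8)
n,lab,st,ce=cv2.connectedComponentsWithStats(k)
for i in range(1,n):
    if st[i][4]>100:print("dark brown",st[i],wray(w,s,ce[i],49)[0].round(1),wray(w,s,[(st[i][0],ce[i][1]),(st[i][0]+st[i][2],ce[i][1])],49)[:,:2].round(1).tolist())
l=((h[...,1]<45)&(h[...,2]>150)).astype(np.uint8);n,lab,st,ce=cv2.connectedComponentsWithStats(l)
for i in range(1,n):
    if st[i][4]>3000:
        e=cv2.convexHull(cv2.findContours((lab==i).astype(np.uint8),0,1)[0][0])[:,0]
        print("pale",st[i],cv2.minEnclosingCircle(wray(w,s,e,12)[:,:2].astype(np.float32)))
cv2.imwrite("pics/w7.png",f[:,:,::-1])
E
python3 lid.py
```

```text
[469.38801312 392.69981421 201.73952229]
dark brown [176   0  44  27 485] [308.4 309.4  49. ] [[309.3, 288.1], [306.7, 333.5]]
dark brown [  82   85   25  120 1127] [450.  214.1  49. ] [[451.6, 193.4], [448.9, 226.9]]
dark brown [ 299   87   58  152 1178] [440. 476.  49.] [[446.7, 433.2], [437.1, 494.5]]
dark brown [242 160  34  36 977] [469.  394.9  49. ] [[471.3, 378.3], [466.5, 412.6]]
dark brown [ 420  186   92   43 2122] [461.7 672.5  49. ] [[472.3, 585.6], [451.8, 755.9]]
dark brown [ 90 216  34  56 418] [573.6 222.2  49. ] [[577.9, 201.4], [568.1, 249.7]]
dark brown [  28  219   38   77 1384] [609.8 116.6  49. ] [[617.0, 86.7], [599.3, 160.9]]
dark brown [  0 259  20  27 225] [679.7  22.   49. ] [[686.2, 0.9], [669.4, 55.5]]
dark brown [ 196  280  109   37 2045] [618.4 411.1  49. ] [[630.5, 341.0], [611.3, 472.5]]
dark brown [  0 288  32  29 280] [727.9  23.5  49. ] [[744.3, -21.4], [711.4, 69.9]]
dark brown [464 290  48  11 163] [602.5 788.7  49. ] [[599.6, 723.0], [606.3, 856.0]]
pale [  169    78   178   174 21999] ((468.7313232421875, 394.65869140625), 104.13787841796875)
```

View pics/w7.png

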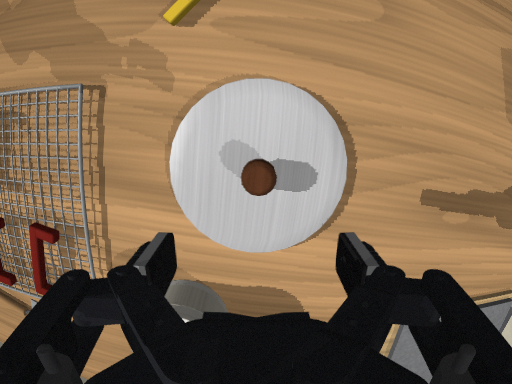

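The lid is in view with its round knob at (259,177), world (469,395). I'll grasp the knob and cross-check the rim centre from the saved wrist pictures.

Run:
```python
from h import *;from cell import *
s0=observe();w=capture("wrist");print(s0["tcp_pos"]);rel(s0,[469,395,31],98)
for nm,p,q,pr in(("w5",[466.1,-377,228.3],[-.0005,-.07,.998,.001],(250,190)),("w6",[469.2,-379.6,259.5],[.005,-.07,.998,-.005],(257,190))):
    f=cv2.imread(f"pics/{nm}.png");g=f.min(axis=2).astype(int)
    s=dict(tcp_pos=np.array(p),eef_rot=np.array(q))
    uv=[]
    for a in np.radians(np.r_[150:391:4]):
        r=np.arange(80,135,.5);x=pr[0]+r*np.cos(a);y=pr[1]+r*np.sin(a)
        v=g[y.round().astype(int),x.round().astype(int)]
        i=np.nonzero(v>225)[0]
        if len(i):uv.append((x[i].mean(),y[i].mean()))
    P=wray(w,s,uv,165)[:,:2]
    for _ in range(4):
        A=np.c_[2*P,np.ones(len(P))];b=(P**2).sum(1);c=np.linalg.lstsq(A,b,rcond=None)[0]
        rr=np.linalg.norm(P-c[:2],axis=1);R=np.median(rr);P=P[abs(rr-R)<max(2,1.5*np.median(abs(rr-R)))]
    print(nm,len(P),c[:2].round(1),R.round(1))
```

```text
[469.44202436 392.80946106 201.9096908 ]
row [-0.0, 0.0, -0.1] [0.2, 2.2, 170.9] steps 3.4
w5 32 [ 479.1 -381.6] 97.0
w6 53 [ 479.6 -379.8] 97.5
```

Call:
carry_out:
  plan:
    - [[0, 0, 0, 0, 2, 50, 95], [0, 0, 0, 0, 2, 100, 95], [0, 0, 0, 0, 2, 140, 95], [0, 0, 0, 0, 2, 160, 95], [0, 0, 0, 0, 2, 169, 95], [0, 0, 0, 0, 2, 169, 95]]

```text
time: 15.3
tcp_pos: [468.5, 395.1, 31.8]
eef_rot: [-0.001, -0.07, 0.998, -0.001]
force: [-0.2, -0.3, 0.7]
grip_width: 81.3
grasp_force: 0.0
```

Call:
carry_out:
  plan:
    - [[0, 0, 0, 0, 0, 1, 10], [0, 0, 0, 0, 0, 1, 10], [0, 0, 0, 0, 0, 1, 10], [0, 0, 0, 0, 0, 1, 10], [0, 0, 0, 0, 0, 1, 10], [0, 0, 0, 0, 0, -15, 10], [0, 0, 0, 0, 0, -60, 10], [0, 0, 0, 0, 0, -110, 10], [0, 0, 0, 0, 0, -160, 10], [0, 0, 0, 0, 0, -210, 10], [0, 0, 0, 0, 0, -230, 10], [0, 0, 0, 0, 0, -230, 10]]
  newtons: 70

```text
time: 16.5
tcp_pos: [470.3, 397.1, 268.8]
eef_rot: [0.004, -0.07, 0.998, 0.002]
force: [-0.4, -0.3, -2.4]
grip_width: 33.6
grasp_force: 70.6
```

Run:
```python
from h import *;from cell import *
s=observe();print(s["tcp_pos"],s["grip_width"],s["force"]);rel(s,[475,0,262],98);rel(s,[480,-380,262],98)
```

```text
[470.31762464 397.14266405 268.79397374] 33.59557495685205 [-0.43898767 -0.3349667  -2.43372534]
row [0.3, 0.5, 0.0] [51.0, -393.9, 4.6] steps 7.9
row [0.3, 0.5, 0.0] [99.2, -770.9, 2.6] steps 15.5
```

Call:
carry_out:
  plan:
    - [[0, 0, 0, 2, -20, 0, 10], [0, 0, 0, 7, -55, 0, 10], [0, 0, 0, 12, -95, 0, 10], [0, 0, 0, 17, -135, 0, 10], [0, 0, 0, 22, -175, 0, 10], [0, 0, 0, 28, -215, 0, 10], [0, 0, 0, 33, -255, 0, 10], [0, 0, 0, 38, -295, 0, 10], [0, 0, 0, 43, -335, 0, 10], [0, 0, 0, 47, -365, 0, 10], [0, 0, 0, 50, -390, 0, 10], [0, 0, 0, 50, -390, 0, 10]]

```text
time: 17.7
tcp_pos: [471.9, -0.0, 259.3]
eef_rot: [-0.003, -0.068, 0.998, -0.0]
force: [0.4, 0.9, -2.9]
grip_width: 33.6
grasp_force: 70.8
```

Call:
carry_out:
  plan:
    - [[0, 0, 0, 2, -15, 0, 10], [0, 0, 0, 6, -45, 0, 10], [0, 0, 0, 11, -85, 0, 10], [0, 0, 0, 16, -125, 0, 10], [0, 0, 0, 21, -165, 0, 10], [0, 0, 0, 26, -205, 0, 10], [0, 0, 0, 31, -245, 0, 10], [0, 0, 0, 36, -285, 0, 10], [0, 0, 0, 41, -325, 0, 10], [0, 0, 0, 45, -355, 0, 10], [0, 0, 0, 47, -370, 0, 10], [0, 0, 0, 47, -370, 0, 10]]

```text
time: 18.9
tcp_pos: [478.1, -370.6, 260.2]
eef_rot: [-0.001, -0.069, 0.998, 0.002]
force: [-0.5, 1.3, -2.5]
grip_width: 33.5
grasp_force: 70.9
```

Call:
carry_out:
  plan:
    - [[0, 0, 0, 0, 0, 0, 10], [0, 0, 0, 0, 0, 0, 10], [0, 0, 0, 0, 0, 0, 10]]

```text
time: 19.2
tcp_pos: [479.3, -368.9, 262.7]
eef_rot: [0.0, -0.071, 0.997, 0.0]
force: [0.1, -0.2, -3.4]
grip_width: 33.6
grasp_force: 70.9
```

Run:
```python
from h import *;from cell import *
s=observe();print(s["tcp_pos"],s["eef_rot"],s["grip_width"],s["force"],s["wrist_torque"]);rel(s,[479.7,-380,200],98)
w=capture("wrist");c=capture("scene");cv2.imwrite("pics/w8.png",w["frame"][:,:,::-1]);cv2.imwrite("pics/s8.png",c["frame"][:,:,::-1])
h=cv2.cvtColor(w["frame"],cv2.COLOR_RGB2HSV);k=((h[...,0]<20)&(h[...,1]>90)&(h[...,2]<130)&(h[...,2]>15)).astype(np.uint8)
l=((h[...,1]<45)&(h[...,2]>130)).astype(np.uint8);n,lab,st,ce=cv2.connectedComponentsWithStats(l)
for i in range(1,n):
    if st[i][4]>3000:
        e=cv2.convexHull(cv2.findContours((lab==i).astype(np.uint8),0,1)[0][0])[:,0]
        for z in(s["tcp_pos"][2]-31+13,):
            P=wray(w,s,e,z)[:,:2];print(st[i]);A=np.c_[2*P,np.ones(len(P))];q=np.linalg.lstsq(A,(P**2).sum(1),rcond=None)[0];print("fit",q[:2],np.linalg.norm(P-q[:2],axis=1).round())
            print(P.min(0),P.max(0))
```

```text
[ 479.25519449 -368.86279839  262.74451915] [ 1.17762792e-05 -7.07717181e-02  9.97492525e-01  1.62647125e-04] 33.602766905119154 [ 0.0527917  -0.15157313 -3.38293608] [-0.03315594  0.01267621 -0.02480952]
row [0.0, 0.0, 0.1] [1.1, -11.1, 62.7] steps 1.3
[   95    42   323   230 54532]
fit [ 476.60875382 -369.74492906] [102. 102. 102. 102. 102. 102. 102. 102. 102. 102. 102. 102. 102. 102.
 102. 102. 102. 102. 102. 102. 102. 102. 102. 102. 102. 102. 102. 101.
 102. 102. 102. 102. 102. 102. 102. 102. 102. 102. 102. 102. 102. 102.
 102. 102. 102. 102. 102. 102. 102. 102. 102. 102. 102. 102.]
[ 374.54118613 -471.57355211] [ 526.37562373 -267.93658863]
```

Call:
carry_out:
  plan:
    - [[0, 0, 0, 0, -10.5, 0, 10], [0, 0, 0, 0, -10.5, 10, 10], [0, 0, 0, 0, -10.5, 30, 10], [0, 0, 0, 0, -10.5, 50, 10], [0, 0, 0, 0, -10.5, 58, 10], [0, 0, 0, 0, -10.5, 61, 10], [0, 0, 0, 0, -10.5, 61, 10], [0, 0, 0, 0, -10.5, 61, 10]]

```text
time: 20.1
tcp_pos: [481.0, -381.0, 203.0]
eef_rot: [0.001, -0.07, 0.998, -0.001]
force: [0.9, 0.0, -2.8]
grip_width: 33.7
grasp_force: 70.9
```

Call:
carry_out:
  plan:
    - [[0, 0, 0, 0, 0, 2, 10], [0, 0, 0, 0, 0, 4, 10], [0, 0, 0, 0, 0, 6, 10], [0, 0, 0, 0, 0, 7, 10], [0, 0, 0, 0, 0, 7, 10]]

```text
time: 20.6
tcp_pos: [480.4, -380.4, 194.4]
eef_rot: [-0.0, -0.07, 0.998, 0.0]
force: [0.4, -0.5, -2.1]
grip_width: 33.7
grasp_force: 71.0
```

Call:
carry_out:
  plan:
    - [[0, 0, 0, 0, 0, 1, 10], [0, 0, 0, 0, 0, 2, 10], [0, 0, 0, 0, 0, 3, 10], [0, 0, 0, 0, 0, 4, 10], [0, 0, 0, 0, 0, 4, 10], [0, 0, 0, 0, 0, 4, 10]]

```text
time: 21.2
tcp_pos: [480.5, -380.5, 190.7]
eef_rot: [-0.0, -0.07, 0.998, -0.0]
force: [0.1, 0.1, -2.1]
grip_width: 33.3
grasp_force: 70.9
```

Call:
carry_out:
  plan:
    - [[0, 0, 0, 0, 0, 1, 10], [0, 0, 0, 0, 0, 2, 10], [0, 0, 0, 0, 0, 3, 10], [0, 0, 0, 0, 0, 3, 10], [0, 0, 0, 0, 0, 3, 10]]

```text
time: 21.7
tcp_pos: [480.6, -380.6, 189.0]
eef_rot: [0.0, -0.07, 0.998, -0.0]
force: [-4.0, 1.8, 5.8]
grip_width: 33.3
grasp_force: 71.8
```

Call:
carry_out:
  plan:
    - [[0, 0, 0, 0, 0, 1, 10], [0, 0, 0, 0, 0, 2, 10], [0, 0, 0, 0, 0, 2, 10], [0, 0, 0, 0, 0, 2, 10]]

```text
time: 22.1
tcp_pos: [480.6, -380.7, 189.0]
eef_rot: [0.0, -0.07, 0.998, -0.0]
force: [-6.6, 5.2, 12.5]
grip_width: 33.4
grasp_force: 72.5
```

Call:
carry_out:
  plan:
    - [[0, 0, 0, 0, 0, -2, 10], [0, 0, 0, 0, 0, -2, 90], [0, 0, 0, 0, 0, -2, 90], [0, 0, 0, 0, 0, -2, 90], [0, 0, 0, 0, 0, -2, 90], [0, 0, 0, 0, 0, -2, 90], [0, 0, 0, 0, 0, -25, 90], [0, 0, 0, 0, 0, -65, 90], [0, 0, 0, 0, 0, -110, 90], [0, 0, 0, 0, 0, -150, 90], [0, 0, 0, 0, 0, -150, 90], [0, 0, 0, 0, 0, -150, 90]]

```text
time: 23.3
tcp_pos: [480.9, -380.9, 337.4]
eef_rot: [0.001, -0.07, 0.998, -0.001]
force: [-0.2, -0.6, -0.8]
grip_width: 77.0
grasp_force: 0.0
```

Run:
```python
from h import *;from cell import *
def circ(P):
    q=np.linalg.lstsq(np.c_[2*P,np.ones(len(P))],(P**2).sum(1),rcond=None)[0];r=np.linalg.norm(P-q[:2],axis=1);return q[:2].round(1),r.mean().round(1),r.std().round(2)
s=observe();print(s["tcp_pos"],s["grip_width"])
w=capture("wrist");top=capture("top")
cv2.imwrite("pics/w9.png",w["frame"][:,:,::-1]);cv2.imwrite("pics/t9.png",top["frame"][:,:,::-1])
for nm,f,seed in(("wrist",w["frame"],None),("top",top["frame"],None)):
    h=cv2.cvtColor(f,cv2.COLOR_RGB2HSV)
    l=((h[...,1]<45)&(h[...,2]>130)).astype(np.uint8);n,lab,st,ce=cv2.connectedComponentsWithStats(l)
    for i in range(1,n):
        if st[i][4]<1500:continue
        e=cv2.convexHull(cv2.findContours((lab==i).astype(np.uint8),0,1)[0][0])[:,0]
        for z in(165,167,171,175):print(nm,st[i],z,*circ((wray(w,s,e,z) if nm=="wrist" else ray(top,e,z))[:,:2]))
    k=((h[...,0]<20)&(h[...,1]>90)&(h[...,2]<110)&(h[...,2]>15)).astype(np.uint8)
    n,lab,st,ce=cv2.connectedComponentsWithStats(k)
    for i in range(1,n):
        if st[i][4]>30:
            P=(wray(w,s,ce[i],204) if nm=="wrist" else ray(top,ce[i],204))[0]
            if abs(P[0]-480)<25 and abs(P[1]+380)<25:print("knob",st[i],P.round(1))
```

```text
[ 480.90564505 -380.89228264  337.36924693] 76.96064465744928
wrist [  163    75   188   184 25932] 165 [ 479.8 -381.3] 104.6 0.17
wrist [  163    75   188   184 25932] 167 [ 479.4 -381.4] 104.0 0.17
wrist [  163    75   188   184 25932] 171 [ 478.6 -381.5] 102.6 0.17
wrist [  163    75   188   184 25932] 175 [ 477.8 -381.6] 101.3 0.17
knob [ 238  161   37   39 1128] [ 479.6 -381.3  204. ]
```

The flange has its true 104 mm radius at z = 167, which is the same offset as when it lay on the bench. It is centred at (479.4,-381.4), and the knob sits over that centre, so the lid is level and home.

```bash
python3 -c "
from cell import *
print(job_done())"
```

```text
the job is handed in; nothing more can be done
None
```

I put both spoiled pulls in the pot and seated the lid level on the rim. The sound pulls, tub, bottle and spatula were left alone, though I took no final picture of them, and the job is handed in with no verdict returned.

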